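# Press home three sample lids in filling order

### The job

Three sample containers stand on the bench with their white push-on lids only part-way on. Close them in the order they were filled, first the low wide jar, then the tall round bottle, then the square jar, pressing each lid gently straight down with the fingertips until it is fully home. Do not grip, lift, tip or shift any container, and leave the vial, the dropper bottle and the loupe alone.

Things in the scene. Friction and masses are not known exactly. Their poses are not given: they have to be found in the camera images.
- low_jar: low wide round jar, 66 mm across, 50 mm high overall with the lid home (58 mm with it fully raised); pale plastic with a white push-on lid, loose, about 0.2 kg. Origin at the centre of its underside, z up.
- low_jar_lid_top (a point): centre of the top face of the lid of the low wide jar (lid round, flat, 66 mm across, 14 mm thick); moves with the lid and is 50 mm above the bench when the lid is home
- low_jar_lid (a joint): how far this lid has been pushed straight down: 0 = raised 8 mm off the shoulder, 0.008 m = fully home. It starts between 0 and 0.002, slides down stiffly under about 2.5 N, has a hard stop when home, and stays where it is left.
- tall_bottle: tall slim round bottle, 40 mm across, 96 mm high with the lid home (104 mm with it fully raised); pale plastic with a white push-on lid, loose, about 0.2 kg. Origin at the centre of its underside, z up.
- tall_bottle_lid_top (a point): centre of the top face of the lid of the tall round bottle (lid round, flat, 40 mm across, 16 mm thick); moves with the lid and is 96 mm above the bench when the lid is home
- tall_bottle_lid (a joint): how far this lid has been pushed straight down: 0 = raised 8 mm off the shoulder, 0.008 m = fully home. It starts between 0 and 0.002, slides down stiffly under about 2.5 N, has a hard stop when home, and stays where it is left.
- square_jar: square jar, 50 x 50 mm, 70 mm high with the lid home (78 mm with it fully raised); pale plastic with a white push-on lid, loose, about 0.2 kg. Origin at the centre of its underside, z up.
- square_jar_lid_top (a point): centre of the top face of the lid of the square jar (lid square, flat, 50 x 50 mm, 14 mm thick); moves with the lid and is 70 mm above the bench when the lid is home
- square_jar_lid (a joint): how far this lid has been pushed straight down: 0 = raised 8 mm off the shoulder, 0.008 m = fully home. It starts between 0 and 0.002, slides down stiffly under about 2.5 N, has a hard stop when home, and stays where it is left.
- vial: bystander: capped glass vial, 27 mm across, 64 mm high, loose; origin at the centre of its underside
- dropper: bystander: small brown dropper bottle with a black rubber bulb, the one near the containers, 34 mm across, 102 mm high, loose; origin at the centre of its underside
- eye_loupe: bystander: small folding loupe, 33 x 26 x 17 mm, loose; origin at the centre of its underside
There are look-alikes about, which are no part of the job. What is shaped like the tall_bottle but green or yellow is not meant.

How it is judged:
By the outcome, as a careful person would: the job done as asked, in the order asked, and still so for the second after the job is handed in, with the robot touching nothing.
It also fails if it takes over 48 s, if anything falls off the work surface, if the arm or the gripper's body presses on something with over 40 N, if the wrist force passes 120 N, or if a joint passes its speed limit or range.

### The arm

A 6-joint arm with a two-finger parallel gripper is mounted at the origin on a cart in front of the work surface, level with it; the furniture and walls round the work are solid. World frame = base frame: x ahead of the robot, y to its left, z up, the work surface at z = 0. Lengths are in mm, angles in rad, forces in N, time in s.
With the tool pointing down it reaches from about 275 to 825 mm from the base axis. Payload 4.9 kg.
Tool frame: the origin (TCP) lies at the very end of the fingers, on their centre line; the grasp point (between the pads) lies 19 mm behind it; z points along the fingers, y is the line along which they close (so a half turn about z gives the same grasp; the last joint's range is limited). The gripper opens to 85 mm and grips with 20 to 120 N. Pads are 22 mm wide; open, the fingers measure 114 mm over their backs; the gripper's body (76 mm by 85 mm) begins 54 mm behind the grasp point. The pads swing forward as they close: fully open they stand 13 mm farther back than shut.
Start: joints at [1.042, 0.326, -0.193, 1.052, 0, 1.437], TCP at [211.539, 507.71, 231.281] pointing down, gripper open.
Joint ranges: [-2.65, 2.65], [-0.97, 1.79], [-1.3, 1.35], [-1.93, 2.1], [-1.47, 1.37], [-3.14, 3.14]. Speed limits (rad/s): [2.57, 2.57, 3.14, 3.14, 3.14, 3.14].

### API

Orientations are given as [roll, pitch, yaw] about the fixed x, y, z axes, in that order (R = Rz(yaw) Ry(pitch) Rx(roll)).
In Python, from bench import bot, solve_ik, imaging gives the robot as it stands. Calls block until the motion is done:
- bot.move_ptp(position, orientation): joint-space move of the TCP to a pose.
- bot.movel(position, rot=None, max_speed=150, threshold=None): straight line of the TCP; rot=None keeps the orientation; max_speed is the mean speed in mm/s. With threshold (N) it stops when the force on the tool has changed by that much, and returns True; else False.
- bot.move_j(angles): joint-space move.
- bot.grip(opening, effort=None): opening from 0.0 (shut) to 1.0 (fully open); effort is the grip in N (None keeps the last); returns when the fingers have stopped.
- bot.dwell(seconds).
- solve_ik(position, orientation): joint angles nearest the present ones, or None.
- bot.get_state(): the state.
- imaging.capture(name): name is "side" or "top"; returns the picture (420x560x3 uint8, blue, green, red); there is no depth.
- imaging.camera_model(name): a dict with "K" (3x3 intrinsics, pixels), "k1" (the pictures are not rectified: a ray, as slopes to the right and down, at radius r is drawn at 1 + k1 r^2 times it, then the intrinsics apply), "position" and "rotation" of the camera in the world. Camera axes: x right, y up, looking along -z (the intrinsics and any distortion apply to the point x, -y, -z); pixel columns grow to the right and rows downward; lengths in mm; the calibration is good to about 2 mm. A picture is of the moment at which its call begins. camera_model takes no time and is no camera call.
A pose or a line that the arm cannot do raises bot.IKError and nothing moves.
- bot.sign_off(): hands the job in; it is judged then, once.
The state is a dict: "t": time; "qpos": joint angles; "joint_velocities": joint speeds; "effort": joint torques, N m; "tcp_pos": TCP position; "orientation": TCP orientation; "contact_force": force on the tool from outside, world axes, zero at the start; "wrist_torque": the same for the moment, N m; "opening": opening from 0.0 (shut) to 1.0 (fully open); "gripper_force": force on a finger pad.
Only numpy, scipy, OpenCV 4.12 (cv2) and the standard library are available. Lean on these libraries where they do the work, as an engineer would, in place of code of your own. Each camera call takes 0.05 s, during which the arm holds its last target. There are 200 camera calls.

## Working session

There is one attempt and no reset: what is moved stays moved. The work goes in short steps, each a Python script; the robot and the scene stay as the last script left them, time stands still between calls to the robot, and variables do not carry over. Pictures are saved under pics/ and viewed, at most 10 in all, crops included, and the job is handed in when it is done.

```bash
mkdir -p pics; ls; python3 - <<'E'
from bench import bot, imaging
import cv2
for n in ("top","side"):
    cv2.imwrite(f"pics/{n}0.png", imaging.capture(n)); m=imaging.camera_model(n); print(n,m)
s=bot.get_state(); print(s["t"],s["tcp_pos"],s["orientation"],s["opening"])
E
```

```text
pics
top {'K': array([[383.98391489,   0.        , 274.20466533],
       [  0.        , 383.98391489, 211.64397456],
       [  0.        ,   0.        ,   1.        ]]), 'k1': -0.07645254949918792, 'position': array([385.91585614, -72.37675619, 945.35168242]), 'rotation': array([ 0.13139091,  0.004364  , -1.56687061])}
side {'K': array([[411.90772144,   0.        , 282.68598665],
       [  0.        , 411.90772144, 202.69233835],
       [  0.        ,   0.        ,   1.        ]]), 'k1': -0.04085254499604744, 'position': array([470.1673994 , 621.62498285, 628.95829408]), 'rotation': array([ 0.91326487,  0.01091296, -3.09757426])}
0.1 [211.26702548 507.24115333 230.57330183] [-3.14002419e+00 -2.47390995e-04  2.74679125e+00] 1.0036825094992037
```

View pics/top0.png

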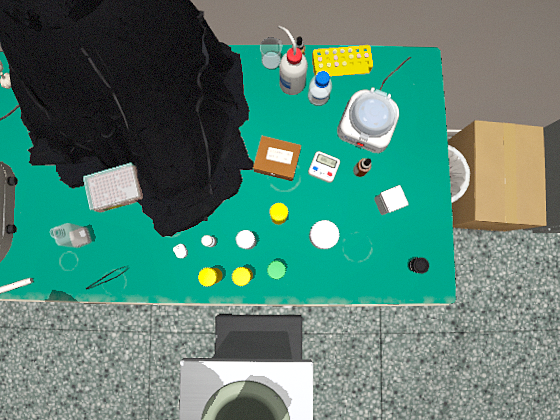

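View pics/side0.png

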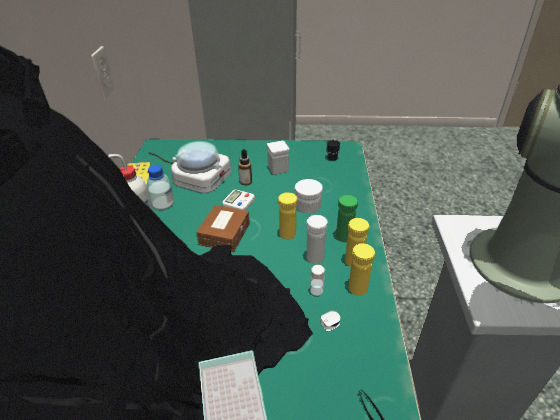

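The top view has white lids: low jar (325,234), tall bottle (246,240) and square jar (394,200). The vial is at (208,240), the loupe at (180,251) and the dropper at (364,167). Green and yellow look-alikes stand at (277,269), (279,212), (241,276) and (207,276), and a large black mass fills the upper left. The side view shows the low jar lid at (308,188), the bottle lid at (317,222) and the square jar at (278,150).

```bash
cat > h.py <<'E'
import numpy as np, cv2
from scipy.spatial.transform import Rotation as R
from bench import imaging
def ray(cam, px):
    m=imaging.camera_model(cam); k=m["k1"]
    p=cv2.undistortPoints(np.array([[px]],float),m["K"],np.array([k,0,0,0.]))[0,0]
    d=R.from_euler("xyz",m["rotation"]).apply([p[0],-p[1],-1]); return m["position"],d
def onplane(cam,px,z):
    o,d=ray(cam,px); return o+d*(z-o[2])/d[2]
def cross(pt,ps):
    o1,d1=ray("top",pt); o2,d2=ray("side",ps)
    s=np.linalg.lstsq(np.c_[d1,-d2],o2-o1,rcond=None)[0]
    a,b=o1+s[0]*d1,o2+s[1]*d2; return (a+b)/2,np.linalg.norm(a-b)
def blobs(img,seeds,thr):
    g=img.min(axis=2); n,lab,st,c=cv2.connectedComponentsWithStats((g>thr).astype(np.uint8))
    for s in seeds:
        l=lab[s[1],s[0]]
        if l: yield cv2.minEnclosingCircle(np.argwhere(lab==l)[:,::-1].astype(np.float32)), st[l], c[l]
        else: yield None,None,None
E
python3 - <<'E'
from h import *
t=cv2.imread("pics/top0.png"); s=cv2.imread("pics/side0.png")
N=["low","tall","sq"]; Z=[57,103,77]
for thr in (190,225):
  for n,z,sd,(c,st,cen) in zip(N,Z,[(325,234),(246,240),(394,198)],blobs(t,[(325,234),(246,240),(394,198)],thr)):
    if c is None: print(n,"none"); continue
    e=onplane("top",c[0],z); print(thr,n,np.round(c[0],1),round(c[1],1),st[:4],np.round(cen,1),onplane("top",cen,z).round(1),"diam",np.linalg.norm(onplane("top",(c[0][0]+c[1],c[0][1]),z)-onplane("top",(c[0][0]-c[1],c[0][1]),z)).round(1))
for a,b in [((325,233),(308,188)),((246,239),(317,222)),((394,197),(278,147))]:
    p,g=cross(a,b); print(p.round(1),g.round(1))
# black mass: tip, if at bench height / 200 / 400
for px in [(165,237),(250,70),(250,180),(215,205)]:
    print(px,[onplane("top",px,z).round(0)[:2] for z in (0,150,300)])
for px in [(312,335),(255,250),(60,100)]:
    print("side",px,[onplane("side",px,z).round(0)[:2] for z in (0,150,300)])
v=np.hstack([cv2.resize(t[180:300,160:430],None,fx=2.9,fy=2.9,interpolation=2)]); cv2.imwrite("pics/crop1.png",v)
E
```

```text
190 low [324.1 233.9] 14.5 [310 220  29  29] [324.4 234. ] [ 451.5 -184.5   57. ] diam 67.2
190 tall [244.8 238.8] 9.3 [236 230  19  19] [244.8 238.7] [437.1  -3.9 103. ] diam 40.7
190 sq [394.1 198.2] 14.1 [381 185  27  27] [394.3 198.1] [ 533.2 -345.1   77. ] diam 66.1
225 low [324.6 233.9] 14.1 [311 220  28  28] [324.5 234. ] [ 451.4 -184.8   57. ] diam 65.3
225 tall [245.  238.6] 9.1 [236 230  19  18] [245.  238.7] [437.   -4.3 103. ] diam 40.1
225 sq [394.1 198.2] 14.1 [381 185  27  27] [394.3 198.1] [ 533.1 -345.    77. ] diam 66.1
[ 452.7 -186.7   50.4] 3.2
[436.   -6.   96.8] 1.6
[ 534.1 -346.1   70.6] 5.2
(165, 237) [array([446., 203.]), array([437., 159.]), array([427., 116.])]
(250, 70) [array([888.,  -2.]), array([808., -13.]), array([729., -25.])]
(250, 180) [array([591.,  -7.]), array([558., -17.]), array([526., -27.])]
(215, 205) [array([527.,  80.]), array([505.,  56.]), array([482.,  32.])]
side (312, 335) [array([444., 189.]), array([450., 292.]), array([457., 395.])]
side (255, 250) [array([566., -22.]), array([543., 132.]), array([520., 285.])]
side (60, 100) [array([1394., -809.]), array([1173., -468.]), array([ 953., -127.])]
```

View pics/crop1.png

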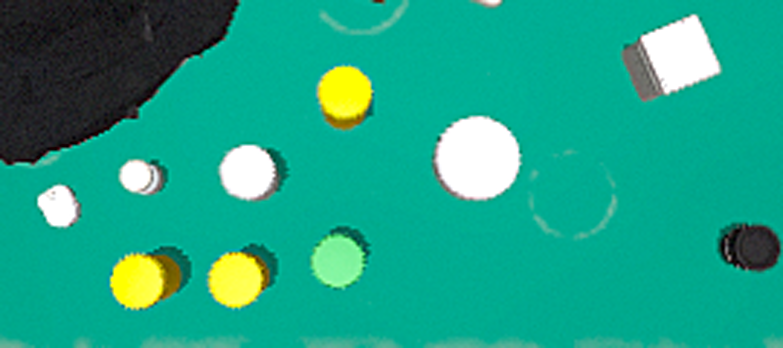

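The lids are located to about 2 mm and the two views agree. The edge of the black cloth lies at bench level, so I'll route closer to the base to stay clear of it. The low jar is first.

```bash
cat > p.py <<'E'
import numpy as np
from bench import bot
def rot(x,y): return [np.pi,0,1.705+np.arctan2(y,x)]
def f(): return bot.get_state()["contact_force"].round(1)
def press(x,y,zhome,up):
    o=rot(x,y)
    bot.move_ptp([x,y,zhome+up],o)
    bot.movel([x,y,zhome+14],o,max_speed=80); bot.dwell(.2); print("free",f())
    hit=bot.movel([x,y,zhome-4],o,max_speed=10,threshold=9)
    s=bot.get_state(); print("hit",hit,s["tcp_pos"].round(1),f())
    bot.movel([x,y,zhome+up],o,max_speed=100)
    s=bot.get_state(); print("t",round(s["t"],1),f())
E
python3 - <<'E'
from p import *
bot.grip(0.0); bot.move_ptp([330,150,260],rot(330,150))
press(452,-185.5,50,120)
from bench import imaging; import cv2
for n in ("top","side"): cv2.imwrite(f"pics/{n}1.png", imaging.capture(n))
E
```

```text
free [-0.6 -0.5 -0.3]
hit True [ 452.  -185.5   50. ] [-0.3  0.4  5.3]
t 8.0 [ 0.4 -0.1  0.3]
```

View pics/side1.png

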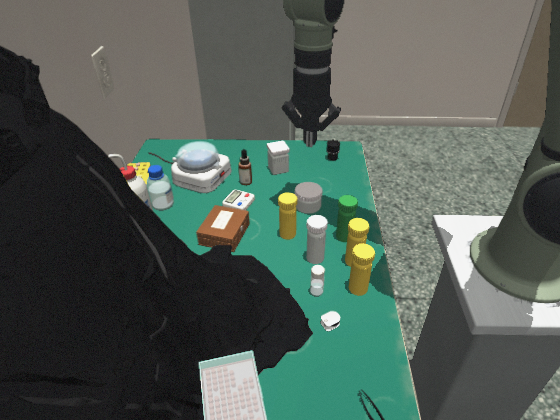

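The side view shows the low jar upright at (308,195) with nothing moved. The press stopped hard at z = 50.0, so that lid is home. The bottle is next, then the square jar.

```bash
python3 - <<'E'
from p import *
press(436.7,-5,96,90)
E
```

```text
free [0.4 0.6 0.5]
hit True [437.   -5.1  96. ] [-0.7  0.1  6.1]
t 12.5 [-1.   0.2  0.5]
```

```bash
python3 - <<'E'
from p import *
press(533.5,-345.5,70,110)
bot.move_ptp([300,-200,280],rot(300,-200))
from bench import imaging; import cv2
for n in ("top","side"): cv2.imwrite(f"pics/{n}2.png", imaging.capture(n))
from h import *
t=cv2.imread("pics/top2.png")
for z,(c,st,cen) in zip([50,96,70],blobs(t,[(325,234),(246,240),(394,198)],190)):
    print(c and (onplane("top",cen,z).round(1),st[:4]))
E
```

```text
free [ 0.3 -0.8 -0.2]
hit True [ 533.5 -345.5   70.1] [-0.2  0.8  5. ]
t 17.9 [-0.1  0.2  0. ]
(array([ 451.2, -184.6,   50. ]), array([310, 221,  29,  28], dtype=int32))
(array([436.9,  -3.5,  96. ]), array([236, 231,  19,  17], dtype=int32))
(array([ 533.2, -345.5,   70. ]), array([381, 186,  27,  26], dtype=int32))
```

View pics/side2.png

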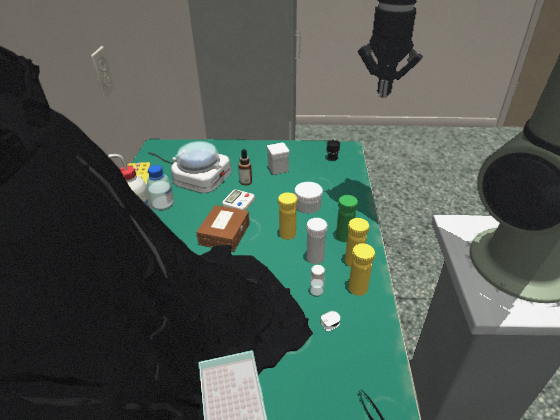

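View pics/top2.png

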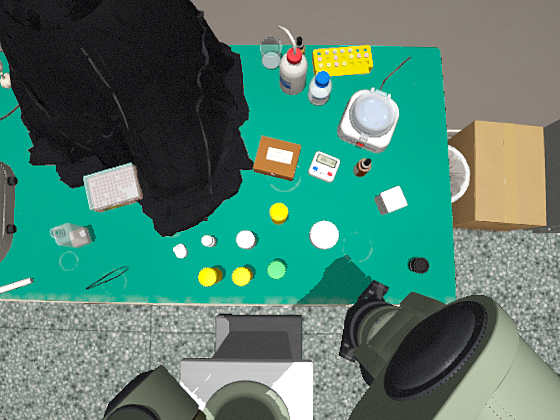

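Both views show the three containers upright and unmoved, at (324,235), (245,240) and (394,199) in the top view. The bystanders are undisturbed and the arm is clear of everything.

```bash
python3 -c "
from bench import bot
print(bot.sign_off())"
```

```text
the job is handed in; nothing more can be done
None
```

I closed all three lids in the order asked (low jar, tall bottle, square jar), each pressed straight down to within 0.1 mm of its home height with no container or bystander visibly shifted, and handed the job in at about 20 s of the 48 s allowed.

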